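Close up the rivet counter and start the count

ROBOT

A 6-joint arm with a two-finger parallel gripper is mounted at the origin on the work surface. World frame = base frame: x ahead of the robot, y to its left, z up, the work surface at z = 0. Lengths are in mm, angles in rad, forces in N, time in s.
With the tool pointing down it reaches from about 350 to 975 mm from the base axis. Payload 7.1 kg.
Tool frame: the origin (TCP) lies at the very end of the fingers, on their centre line; the grasp point (between the pads) lies 19 mm behind it; z points along the fingers, y is the direction in which the jaws open and shut (so a half turn about z gives the same grasp; the last joint's range is limited). The gripper opens to 88 mm and grips with 3 to 60 N. Pads are 20 mm wide; open, the fingers measure 115 mm over their backs; the gripper's body (75 mm by 178 mm) begins 61 mm behind the grasp point.
Start: joints at [-1.227, 0.423, 1.63, -0, 1.089, -0.019], TCP at [221.825, -584.293, 222.675] pointing down, gripper open.
Joint ranges: [-3, 3], [-0.9, 2.11], [0.09, 2.58], [-1.31, 4.45], [0.11, 2.69], [-2.54, 2.54]. Speed limits (rad/s): [2.39, 2.39, 3.01, 3.14, 3.14, 3.14].

INTERFACE

Orientations are given as a rotation vector (axis times angle).
In Python, from workcell import readout, imaging, close_job gives the robot as it stands.
- The arm moves only by the tool carry_out, never from a script. Its argument "rows" is a list of rows, each a list of 3 entries, a list of its own where there are three numbers: the shift along the tool's x, y, z in m, then the turn, a rotation vector about the tool's x, y, z in rad, then the closure, from 0 (fully open) to 1 (shut). In form: [[[dx, dy, dz], [wx, wy, wz], hand], ...]. A call has 1 to 12 rows; each row shifts and turns the commanded pose from where the row before left it, along the tool's axes as they then stand; what a row does not reach is not made up. A row lasts 1/12 s, in which the tool goes at most 41.7 mm and 7.16 degrees, less where a joint would pass 70% of its speed; a pose out of reach is approached as far as the arm can. A call with a gripper value outside its range is refused whole. The fingers move at their own pace and stop on an object; the grip force is fixed at half the most. Time passes only in rows, so rows that do not move let the fingers close. It gives the time, the measured TCP pose, the force and the opening at its end, in the units of the state.
- readout.get_obs(): the state, without advancing time (a new reading comes with each control period).
- imaging.get_image(name): name is "scene" or "side" or "wrist"; returns the picture (384x512x3 uint8, red, green, blue); there is no depth.
- imaging.camera_params(name): a dict with "fx", "fy", "cx", "cy" (pixels), "k1" (the pictures are not rectified: a ray, as slopes to the right and down, at radius r is drawn at 1 + k1 r^2 times it, then the intrinsics apply), "rvec" (rotation vector, rad) and "tvec" (3), from world to camera coordinates, as OpenCV has them; the wrist camera has in their place "T_tool_cam" (4x4, takes a point from camera to tool coordinates, whose origin is the TCP and whose axes are the flange's). Camera axes: x right, y down, z forward; pixel columns grow to the right and rows downward; lengths in mm; the calibration is good to about 2 mm. A picture is of the moment at which its call begins: read the wrist's pose just before it. camera_params takes no time and is no camera call.
- close_job(): hands the job in, once; it reports no verdict.
The state is a dict: "t": time; "qpos": joint angles; "qvel": joint speeds; "joint_torque": joint torques, N m; "ee_pos": TCP position; "orientation": TCP orientation; "ft_force": force on the tool from outside, world axes, zero at the start; "moment": the same for the moment, N m; "width": finger opening in mm.
Only numpy, scipy, OpenCV 4.12 (cv2) and the standard library are available. Lean on these libraries where they do the work, as an engineer would, in place of code of your own. Each camera call takes 0.05 s, during which the arm holds its last target.

TASK

Get the rivet counter ready and start it, using only your fingertips to push: first push its front drawer fully home with the little steel cup still standing in it, then slide the hopper cover on top fully shut, and only then press the black button all the way down and let it come up again. Do not grasp or lift anything, and leave everything else on the bench where it is.

Things in the scene. Friction and masses are not known exactly. Their poses are not given: they have to be found in the camera images.
- counter: Grey fixed counter, 160 (x) x 220 (y) mm. Origin: centre of its underside, on the bench; x runs from drawer front to rear, y to its left seen from the robot, z up. Front console (x -80 to -20 mm) is 72 mm high: glass window (4 mm proud) at y +50, button at y -55. Behind (x -20 to 80) the hopper deck, 100 mm high, square mouth in its middle, carries the sliding cover; 4 mm rails edge the deck.
- drawer (a joint): Opening of the drawer, m: 0 = fully home against its stop, up to 0.10 pulled out towards the robot (counter -x). Starts 0.055 to 0.085. Slides stiffly (about 1.5 N friction plus 6 N per m/s), stays where it is left, no spring.
- drawer_front (a point): Middle of the outer face of the drawer's aluminium front panel, 196 wide (counter y) x 50 tall x 8 mm thick, 12 to 62 mm above the bench; this point is 37 mm up and moves with the drawer; when home it lies at counter x = -88 mm. Axes as the counter's. Behind the panel: open tray 130 long, 170 wide, 25 mm deep, floor 15 mm above the bench.
- cover (a joint): Opening of the hopper's sliding cover, m: 0 = fully shut over the mouth, against its stop; up to 0.085 slid towards the counter's +y (left). Starts 0.045 to 0.080. About 1.5 N friction plus 6 N per m/s, stays where it is left.
- cover_top (a point): Centre of the top face of the sliding cover, a plain grey block 94 (counter x) x 96 (counter y) x 26 mm tall with upright sides; bottom 100.5 mm, top 126.5 mm above the bench. Moves along counter y; when shut it lies at counter (30, 0) mm. Pushing its left (+y) side towards -y shuts it; when open that side may overhang the counter's edge.
- button (a joint): Travel of the round black push button, m: 0 = up, 0.006 = fully down. Springs back up; fully down takes 5 N.
- button_top (a point): Centre of the top of the black push button (28 mm across, presses straight down), at counter (-50, -55) mm; moves with the button.
- cup: Small open steel cup, 38 mm across, 32 mm tall, 80 g, standing loose on the floor of the open drawer. Origin: centre of its underside; z up. It rides in with the drawer; 15 mm or more of air stands above it inside.
- bowl: Smoked glass bowl of rivets, 110 mm across, 48 mm tall, loose; origin under its centre. To be left alone.
- scoop: Yellow plastic scoop, box 75 x 50 x 24 mm with a handle along its -x to 128 mm from the origin; origin under the middle of the box. To be left alone.
- fan: Steel rivet spacing fan (flat lattice), about 165 x 50 x 9 mm, long along x; origin under its centre. To be left alone.
- bit_case: Grey closed countersink bit case, 130 x 75 x 35 mm, loose; origin under its centre. To be left alone.
- jar: Glass jar with a metal cap, 54 mm across, 70 mm tall, loose; origin under its centre. To be left alone.
Things that resemble listed ones, but are neither listed nor needed, are in the scene too. Of the things like the cup, leave any that is orange or yellow; of the rest the larger one is meant.

How it is judged (in metres and radians):
On the way, in this order (a step that is already met when the one before it is completed fails the run):
1. the drawer is pushed fully home with the cup standing in it (value of joint drawer below 0.003 m and angle between cup's own z axis and vertical below 0.2 rad and z of cup in the frame of drawer_front below -0.014 m), for 0.2 s.
2. the hopper cover is slid fully shut, the drawer still home (value of joint each of drawer, cover below 0.003 m), for 0.2 s.
3. the button is pressed down by the fingers (all of step 2 and value of joint button above 0.0045 m and contact force between the fingers and button above 0.5 N), for 0.05 s.
At the end, for the whole second after the job is handed in: Drawer and cover each within 3 mm of fully shut, button up again (under 1.5 mm) after having been pressed at least 4.5 mm, cup standing upright (within 0.2 rad) and at rest on the drawer's floor, every bystander within 20 mm of its start (all of step 2 and angle between cup's own z axis and vertical below 0.2 rad and z of cup in the frame of drawer_front below -0.014 m and value of joint button below 0.0015 m and linear speed of cup below 0.02 m/s and distance of each of bowl, scoop, fan, bit_case, jar from where it was at the start of the episode below 0.02 m); the robot touches nothing.
It fails at once if the button is pressed before the drawer and the cover are both shut (value of joint button above 0.003 m and value of joint any of drawer, cover above 0.005 m).
It fails at once if the cup is tipped or lifted (angle between cup's own z axis and vertical above 0.5 rad or z of cup in the frame of drawer_front above -0.01 m).
It fails at once if a bystander (the smoked glass bowl, the scoop, the rivet fan, the bit case, the jar) is lifted or pushed about (20 mm) (distance of any of bowl, scoop, fan, bit_case, jar from where it was at the start of the episode above 0.02 m).
It also fails if it takes over 54 s, if anything falls off the work surface, if the arm or the gripper's body presses on something with over 40 N, if the wrist force passes 120 N, or if a joint passes its speed limit or range.

## Working session

There is one attempt and no reset: what is moved stays moved. The work goes in short steps, Python scripts to look and compute and a tool call to move; the robot and the scene stay as the last step left them, time stands still between calls to the robot, and variables do not carry over. Pictures are saved under pics/ and viewed, and the job is handed in when it is done.

Besides the shell and the picture viewer there is one more tool, called after "Call:" as name(argument=value, ...), one argument or row to a line, values as JSON. carry_out: Moves the arm, as the interface text tells. Its arguments: {"type":"object","properties":{"rows":{"type":"array","items":{"type":"array"}}},"required":["rows"]}

```bash
ls; mkdir -p pics
python3 - <<'E'
from workcell import readout, imaging
import cv2
o=readout.get_obs(); print(o)
for n in ("scene","side","wrist"):
    im=imaging.get_image(n); cv2.imwrite(f"pics/{n}0.png",im[:,:,::-1]); print(n,imaging.camera_params(n))
E
```

```text
pics
{'t': 0.0, 'qpos': array([-1.22702815e+00,  4.23832663e-01,  1.63071472e+00, -2.46969925e-05,
        1.08859263e+00, -1.90056707e-02]), 'qvel': array([-0.00066721, -0.00079646, -0.00090317, -0.00145548,  0.00085029,
       -0.0011254 ]), 'joint_torque': array([ 2.43309951e-03, -5.44620466e+01, -2.73661602e+01,  6.46405388e-02,
        2.29343941e-02, -1.35127029e-04]), 'ee_pos': array([ 221.61476989, -583.77879395,  221.89709518]), 'orientation': array([-3.08855133e+00, -5.66467091e-01,  4.26647154e-04]), 'ft_force': array([0.67241087, 0.84677964, 0.41832469]), 'moment': array([ 0.01839319, -0.0484045 ,  0.01994074]), 'width': 87.71101502367195}
scene {'fx': 372.4745647898426, 'fy': 372.4745647898426, 'cx': 256.3859529587872, 'cy': 188.30516569498806, 'k1': 0.027581784302849632, 'rvec': array([ 2.23009652,  0.81092739, -0.31437307]), 'tvec': array([-435.99447951, -154.80744254, 1354.90283769])}
side {'fx': 492.2447736885649, 'fy': 492.2447736885649, 'cx': 255.90646688243936, 'cy': 192.98549082753524, 'k1': 0.03964988092387428, 'rvec': array([ 1.10153527, -2.47368976,  0.93520721]), 'tvec': array([363.51299553, 372.28122261, 863.05367093])}
wrist {'fx': 270.18610037401726, 'fy': 270.18610037401726, 'cx': 258.5820850561681, 'cy': 191.64185651453013, 'k1': -0.047612391852436126, 'T_tool_cam': array([[-9.23686320e-04, -9.53102540e-01, -3.02646156e-01,
         8.23446859e+01],
       [ 9.99999486e-01, -1.00696422e-03,  1.19130247e-04,
         8.71060102e-01],
       [-4.18297191e-04, -3.02645890e-01,  9.53102980e-01,
        -1.60969218e+02],
       [ 0.00000000e+00,  0.00000000e+00,  0.00000000e+00,
         1.00000000e+00]])}
```

View pics/scene0.png

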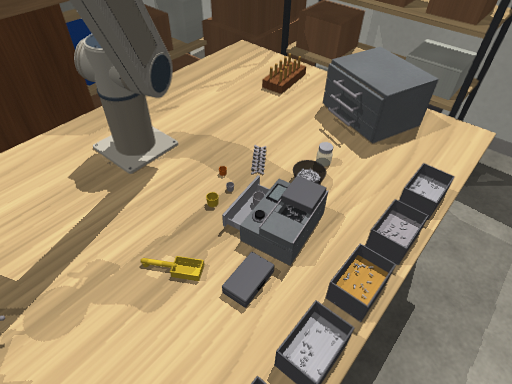

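View pics/side0.png

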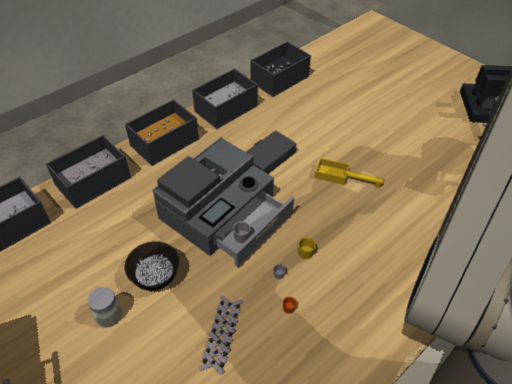

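View pics/wrist0.png

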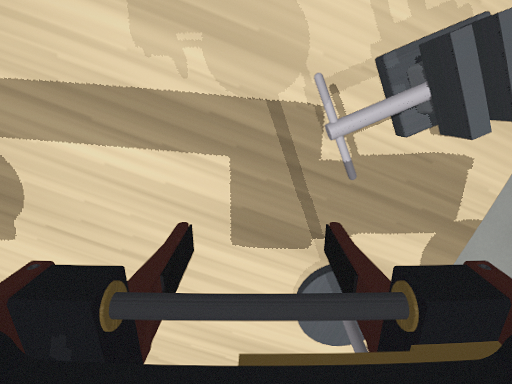

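The scene view shows the counter at about (280,215) with its drawer open at (250,205). In the side view it is at (215,195), with a grey cup standing in the drawer at (242,230). The bowl sits at its left end and the bit case at its right. I'll enlarge both views for the measurements.

```bash
cat > h.py <<'E'
import numpy as np, cv2
from workcell import readout, imaging
from scipy.spatial.transform import Rotation as R
def cam(n):
    p=imaging.camera_params(n); Rm=R.from_rotvec(p['rvec']).as_matrix(); return p,Rm,np.array(p['tvec'])
def ray(n,uv):
    p,Rm,t=cam(n); xd=np.array([(uv[0]-p['cx'])/p['fx'],(uv[1]-p['cy'])/p['fy']]); x=xd.copy()
    for _ in range(20): x=xd/(1+p['k1']*(x@x))
    d=Rm.T@np.array([x[0],x[1],1]); return -Rm.T@t, d
def onz(n,uv,z):
    c,d=ray(n,uv); return c+d*(z-c[2])/d[2]
def proj(n,P):
    p,Rm,t=cam(n); q=Rm@np.array(P,float)+t; x=q[:2]/q[2]; x=x*(1+p['k1']*(x@x)); return np.array([p['fx']*x[0]+p['cx'],p['fy']*x[1]+p['cy']])
def tri(a,b,na='scene',nb='side'):
    c1,d1=ray(na,a);c2,d2=ray(nb,b); A=np.stack([d1,-d2],1); s=np.linalg.lstsq(A,c2-c1,rcond=None)[0]
    p,q=c1+s[0]*d1,c2+s[1]*d2; return (p+q)/2,np.linalg.norm(p-q)
E
python3 - <<'E'
from h import *
for n in("scene","side"):print(n,ray(n,(256,192))[0])
a=cv2.imread("pics/scene0.png")[150:270,210:340]; cv2.imwrite("pics/sc_c.png",cv2.resize(a,None,fx=5,fy=5,interpolation=cv2.INTER_CUBIC)[:600])
a=cv2.imread("pics/side0.png")[125:275,140:310]; cv2.imwrite("pics/si_c.png",cv2.resize(a,None,fx=4,fy=4,interpolation=cv2.INTER_CUBIC))
E
```

```text
scene [1006.58626661 -559.27638027  850.77156062]
side [ 37.34411426 469.36481784 891.00994968]
```

View pics/sc_c.png

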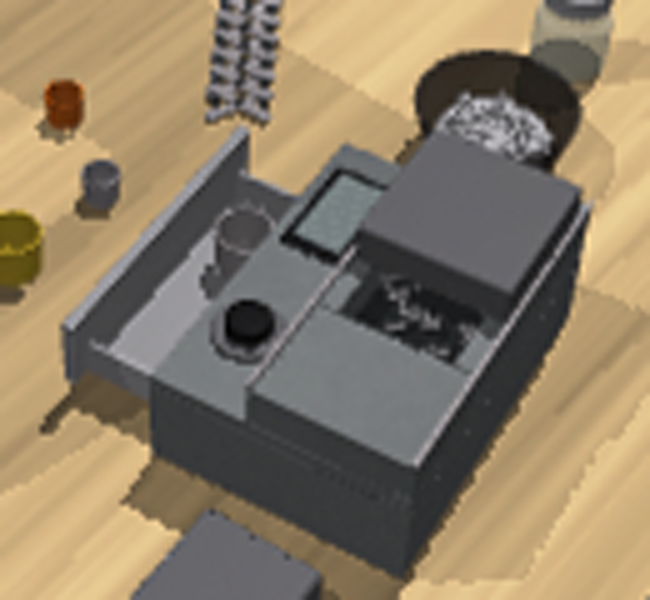

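View pics/si_c.png

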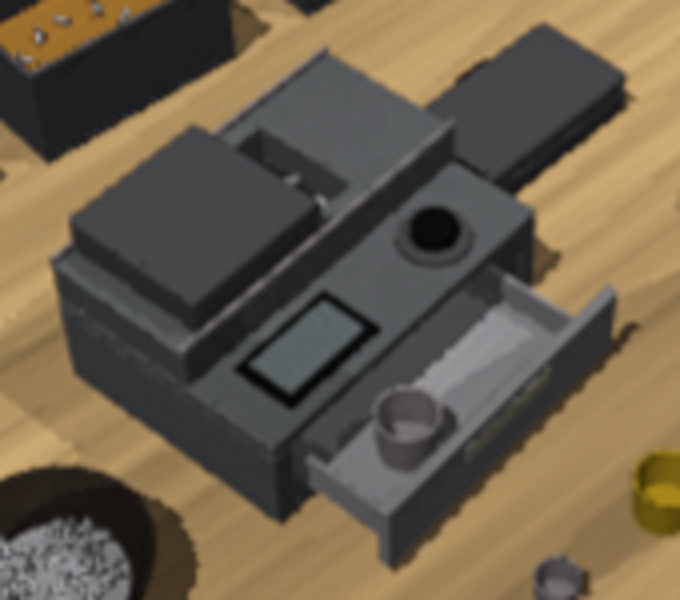

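Run:
```python
from h import *
S=lambda u,v:((u+.5)/5-.5+210,(v+.5)/5-.5+150)
D=lambda u,v:((u+.5)/4-.5+140,(v+.5)/4-.5+125)
f={'cov FR':(S(360,232),D(322,207),126.5),'cov RR':(S(510,292),D(195,127),126.5),'cov RL':(S(582,190),D(75,215),126.5),'cov FL':(S(437,130),D(195,305),126.5),
'button':(S(249,320),D(436,228),84),'con FR':(S(152,378),D(530,212),72),'dr R':(S(65,325),D(613,292),62),'dr L':(S(245,130),D(388,522),62),'con FL':(None,D(282,450),72),'rail RR':(S(418,465),None,104)
}
for k,(a,b,z) in f.items():
    o=[k]
    if a: o.append(onz('scene',a,z).round(1))
    if b: o.append(onz('side',b,z).round(1))
    if a and b: p,e=tri(a,b); o+=[p.round(1),round(e,1)]
    print(*o)
```

```text
cov FR [621.7  35.5 126.5] [612.2  39.7 126.5] [617.8  38.  121.4] 4.0
cov RR [708.2  51.6 126.5] [705.1  53.5 126.5] [707.2  52.8 124.6] 1.0
cov RL [696.2 142.1 126.5] [694.1 140.5 126.5] [695.5 141.1 126.3] 2.4
cov FL [606.5 129.8 126.5] [602.4 131.1 126.5] [604.8 130.8 124.5] 2.0
button [593.1 -23.1  84. ] [589.8 -21.3  84. ] [591.7 -22.1  82. ] 1.1
con FR [573.1 -81.   72. ] [571.8 -76.6  72. ] [572.5 -78.9  69.7] 2.0
dr R [505.  -77.6  62. ] [503.6 -76.   62. ] [504.3 -76.8  60.8] 0.0
dr L [479.7 112.9  62. ] [471.1 116.7  62. ] [475.2 115.7  57. ] 3.7
con FL [535.4 132.6  72. ]
rail RR [728.6 -56.9 104. ]
```

```bash
cat >> h.py <<'E'
th=np.deg2rad(8.0); O=np.array([633.9,39.1]); C=np.array([[np.cos(th),-np.sin(th)],[np.sin(th),np.cos(th)]])
def W(x,y): return O+C@np.array([x,y],float)
def K(p): return C.T@(np.array(p)[:2]-O)
def goto(x,y,z,yaw=th):
    "tool-frame shift + turn to reach counter x,y, world z from the present pose (tool straight down, x along counter x)"
    o=readout.get_obs(); Rt=R.from_rotvec(o['orientation']); t=np.r_[W(x,y),z]
    Rg=R.from_euler('z',yaw)*R.from_euler('x',np.pi)
    print('t',o['t'],'now counter',K(o['ee_pos']).round(1),o['ee_pos'].round(1),'target',t.round(1),'F',o['ft_force'].round(1))
    print('turn tool',(Rt.inv()*Rg).as_rotvec().round(4),'shift in present axes',(Rt.inv().apply(t-o['ee_pos'])).round(1),'shift in goal axes',(Rg.inv().apply(t-o['ee_pos'])).round(1))
E
python3 - <<'E'
from h import *
for n,uv in (('side',(307,250)),('side',(280,272)),('side',(290,306)),('scene',(212,203)),('scene',(230,189)),('scene',(222,173)),('side',(152,270)),('side',(272,150)),('side',(224,330))):
    w=onz(n,uv,10); print(n,uv,w.round(0),'counter',K(w).round(0))
goto(-190,0,150); 
for p in((-80,110,72),(-80,-110,72),(-50,-55,84)):
    w=W(*p[:2]); print(proj('side',[*w,p[2]]).round(1),proj('scene',[*w,p[2]]).round(1))
E
```

```text
side (307, 250) [407. -27.  10.] counter [-234.  -34.]
side (280, 272) [406.  55.  10.] counter [-223.   47.]
side (290, 306) [337.  94.  10.] counter [-286.   96.]
scene (212, 203) [415. -32.  10.] counter [-227.  -40.]
scene (230, 189) [415.  49.  10.] counter [-215.   40.]
scene (222, 173) [344.  87.  10.] counter [-280.   88.]
side (152, 270) [588. 250.  10.] counter [-16. 215.]
side (272, 150) [ 683. -185.   10.] counter [  17. -228.]
side (224, 330) [385. 224.  10.] counter [-221.  217.]
t 0.15 now counter [-494.9 -559.6] [ 221.7 -583.9  222.1] target [445.7  12.7 150. ] F [-0.6 -0.7  0.5]
turn tool [-1.200e-03  1.000e-04  2.232e-01] shift in present axes [ 421.2 -478.1   72.7] shift in goal axes [ 304.9 -559.6   72.1]
[207.3 237.1] [278.7 177.8]
[274.  177.1] [239.1 224.6]
[248.3 180.8] [259.3 213.2]
```

Call:
carry_out(
  rows=[
    [[0,0,0],[0,0,0.1116],1],
    [[0,0,0],[0,0,0.1116],1],
    [[0.013,-0.0235,0],[0,0,0],1],
    [[0.013,-0.0235,0],[0,0,0],1],
    [[0.013,-0.0235,0],[0,0,0],1],
    [[0.013,-0.0235,0],[0,0,0],1],
    [[0.013,-0.0235,0],[0,0,0],1],
    [[0.013,-0.0235,0],[0,0,0],1],
    [[0.013,-0.0235,0],[0,0,0],1],
    [[0.013,-0.0235,0],[0,0,0],1],
    [[0.013,-0.0235,0],[0,0,0],1],
    [[0.013,-0.0235,0],[0,0,0],1],
  ],
)

```text
t: 1.15
ee_pos: [318.0, -332.1, 222.6]
orientation: [-3.134, -0.219, 0.0]
ft_force: [0.4, -0.2, 0.4]
width: 11.3
```

Call:
carry_out(
  rows=[
    [[0.013,-0.0235,0],[0,0,0],1],
    [[0.013,-0.0235,0],[0,0,0],1],
    [[0.013,-0.0235,0],[0,0,0],1],
    [[0.013,-0.0235,0],[0,0,0],1],
    [[0.013,-0.0235,0],[0,0,0],1],
    [[0.013,-0.0235,0],[0,0,0],1],
    [[0.013,-0.0235,0],[0,0,0],1],
    [[0.013,-0.0235,0],[0,0,0],1],
    [[0.013,-0.0235,0],[0,0,0],1],
    [[0.013,-0.0235,0],[0,0,0],1],
    [[0.013,-0.0235,0],[0,0,0],1],
    [[0.013,-0.0235,0],[0,0,0],1],
  ],
)

```text
t: 2.15
ee_pos: [433.2, -31.2, 222.7]
orientation: [3.134, 0.219, -0.0]
ft_force: [0.1, -0.1, 0.6]
width: 0.5
```

Run:
```python
from h import *
goto(-175,5,37)
cv2.imwrite("pics/w1.png",imaging.get_image("wrist")[:,:,::-1])
```

```text
t 2.15 now counter [-208.5  -41.7] [433.2 -31.2 222.7] target [459.9  19.7  37. ] F [ 0.1 -0.1  0.6]
turn tool [0.     0.0001 0.0001] shift in present axes [ 33.5 -46.7 185.7] shift in goal axes [ 33.5 -46.7 185.7]
```

View pics/w1.png

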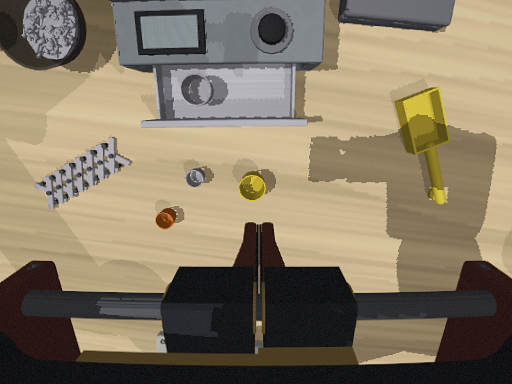

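The wrist picture shows the drawer front edge from (141,125) to (307,121), the console edge from (119,69) to (323,66), the button at (272,28) and the cup upright at (200,90). The fingers are clear of the loose cups at (195,177) and (252,186). I'll use this view to refine the yaw.

```bash
cat >> h.py <<'E'
def wray(uv,o=None):
    p=imaging.camera_params('wrist'); o=o or readout.get_obs()
    xd=np.array([(uv[0]-p['cx'])/p['fx'],(uv[1]-p['cy'])/p['fy']]); x=xd.copy()
    for _ in range(20): x=xd/(1+p['k1']*(x@x))
    T=np.eye(4);T[:3,:3]=R.from_rotvec(o['orientation']).as_matrix();T[:3,3]=o['ee_pos'];M=T@p['T_tool_cam']
    return M[:3,3],M[:3,:3]@np.array([x[0],x[1],1])
def wz(uv,z):
    c,d=wray(uv); return c+d*(z-c[2])/d[2]
E
python3 - <<'E'
from h import *
for k,uv,z in(('conFL',(119,69),72),('conFR',(323,66),72),('drL',(142,125),62),('drR',(307,122),62),('btn',(272,28),84),('cup top',(203,88),47)):
    w=wz(uv,z);print(k,w.round(1),K(w).round(1))
E
python3 -c "
import cv2;a=cv2.imread('pics/w1.png')[0:140,100:340];cv2.imwrite('pics/w1c.png',cv2.resize(a,None,fx=3,fy=3))"
```

```text
conFL [535.8 137.2  72. ] [-83.5 110.8]
conFR [568.  -80.2  72. ] [ -81.9 -109. ]
drL [478.  114.7  62. ] [-143.8   96.6]
drR [507.6 -75.9  62. ] [-141.   -96.3]
btn [593.3 -20.6  84. ] [-48.5 -53.5]
cup top [528.7  49.8  47. ] [-102.7   25.2]
```

View pics/w1c.png

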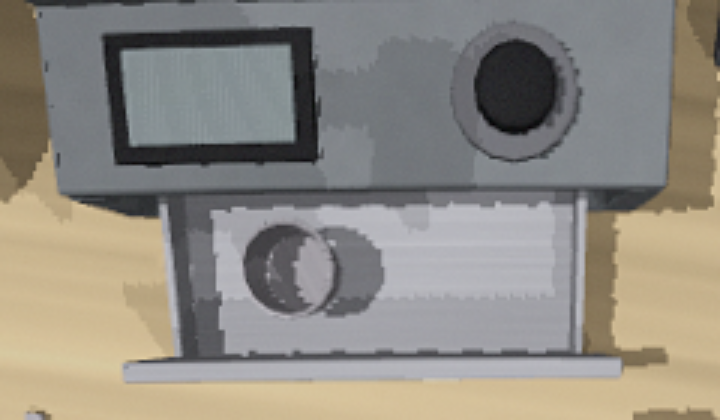

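```bash
sed -i 's/deg2rad(8.0); O=np.array(\[633.9,39.1\])/deg2rad(8.5); O=np.array([632.5,40.3])/' h.py
python3 - <<'E'
from h import *
goto(-175,5,37)
E
```

```text
t 2.2 now counter [-205.6  -38.7] [434.9 -28.4 222.9] target [458.7  19.4  37. ] F [1.2 0.7 0.4]
turn tool [-0.0013 -0.0017 -0.0081] shift in present axes [ 29.9 -43.7 186. ] shift in goal axes [ 30.6 -43.7 185.9]
```

Call:
carry_out(
  rows=[
    [[0.0075,-0.011,0],[0,0,-0.008],1],
    [[0.0075,-0.011,0],[0,0,0],1],
    [[0.0075,-0.011,0],[0,0,0],1],
    [[0.0075,-0.011,0],[0,0,0],1],
    [[0,0,0.025],[0,0,0],1],
    [[0,0,0.03],[0,0,0],1],
    [[0,0,0.03],[0,0,0],1],
    [[0,0,0.03],[0,0,0],1],
    [[0,0,0.03],[0,0,0],1],
    [[0,0,0.025],[0,0,0],1],
    [[0,0,0.016],[0,0,0],1],
    [[0,0,0],[0,0,0],1],
  ],
)

```text
t: 3.2
ee_pos: [454.1, 15.3, 33.8]
orientation: [-3.133, -0.232, 0.009]
ft_force: [-0.3, -0.3, 0.3]
width: 0.4
```

Run:
```python
from h import *
goto(-98,5,37)
```

```text
t 3.2 now counter [-180.2    1.6] [454.1  15.3  33.8] target [534.8  30.8  37. ] F [-0.3 -0.3  0.3]
turn tool [-0.0008  0.0058 -0.0008] shift in present axes [82.1 -3.4 -3.6] shift in goal axes [82.2 -3.4 -3.2]
```

Call:
carry_out(
  rows=[
    [[0.005,0,0],[0,0,0],1],
    [[0.005,0,0],[0,0,0],1],
    [[0.005,0,0],[0,0,0],1],
    [[0.002,0,0],[0,0,0],1],
    [[0.002,0,0],[0,0,0],1],
    [[0.002,0,0],[0,0,0],1],
    [[0.002,0,0],[0,0,0],1],
    [[0.002,0,0],[0,0,0],1],
    [[0.002,0,0],[0,0,0],1],
    [[0.003,0,0],[0,0,0],1],
    [[0.003,0,0],[0,0,0],1],
    [[0.003,0,0],[0,0,0],1],
  ],
)

```text
t: 4.2
ee_pos: [492.2, 20.7, 36.6]
orientation: [-3.133, -0.232, 0.0]
ft_force: [-1.6, 0.2, 1.4]
width: 0.4
```

Call:
carry_out(
  rows=[
    [[0.003,0,0],[0,0,0],1],
    [[0.003,0,0],[0,0,0],1],
    [[0.003,0,0],[0,0,0],1],
    [[0.003,0,0],[0,0,0],1],
    [[0.003,0,0],[0,0,0],1],
    [[0.003,0,0],[0,0,0],1],
  ],
)

```text
t: 4.7
ee_pos: [510.0, 23.3, 36.6]
orientation: [-3.133, -0.232, 0.0]
ft_force: [-1.8, -0.3, 0.1]
width: -0.0
```

Run:
```python
from h import *
goto(-98,5,37)
cv2.imwrite("pics/w2.png",imaging.get_image("wrist")[:,:,::-1])
```

```text
t 4.7 now counter [-123.6    1.3] [510.   23.3  36.6] target [534.8  30.8  37. ] F [-1.8 -0.3  0.1]
turn tool [-0.      0.0002 -0.0008] shift in present axes [25.6 -3.7 -0.4] shift in goal axes [25.6 -3.7 -0.4]
```

View pics/w2.png

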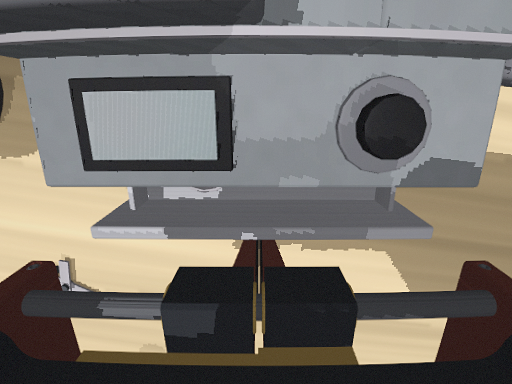

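The drawer is moving in squarely: its front edge is at row 231 and the cup rim is just visible at (205,189). The pushing force is about 1.8 N. I'll keep going.

Call:
carry_out(
  rows=[
    [[0.003,0,0],[0,0,0],1],
    [[0.003,0,0],[0,0,0],1],
    [[0.003,0,0],[0,0,0],1],
    [[0.003,0,0],[0,0,0],1],
    [[0.003,0,0],[0,0,0],1],
    [[0.002,0,0],[0,0,0],1],
    [[0.002,0,0],[0,0,0],1],
    [[0.002,0,0],[0,0,0],1],
  ],
)

```text
t: 5.42
ee_pos: [530.7, 26.4, 36.6]
orientation: [3.133, 0.232, -0.0]
ft_force: [-0.9, -0.9, -1.9]
width: 0.2
```

Call:
carry_out(
  rows=[
    [[0.001,0,0],[0,0,0],1],
    [[0.001,0,0],[0,0,0],1],
    [[0.001,0,0],[0,0,0],1],
    [[0.001,0,0],[0,0,0],1],
  ],
)

```text
t: 5.75
ee_pos: [534.5, 26.9, 36.6]
orientation: [3.133, 0.232, -0.0]
ft_force: [-1.2, -1.0, -0.3]
width: 0.9
```

Still no rise in force, so I'll creep on until the stop.

Call:
carry_out(
  rows=[
    [[0.001,0,0],[0,0,0],1],
    [[0.001,0,0],[0,0,0],1],
    [[0.001,0,0],[0,0,0],1],
    [[0.001,0,0],[0,0,0],1],
  ],
)

```text
t: 6.08
ee_pos: [535.6, 27.3, 36.4]
orientation: [3.133, 0.232, -0.009]
ft_force: [-12.0, -3.9, 9.4]
width: 0.7
```

Run:
```python
from h import *
goto(-98,5,37)
cv2.imwrite("pics/w3.png",imaging.get_image("wrist")[:,:,::-1])
```

```text
t 6.0833 now counter [-97.8   1.4] [535.6  27.3  36.4] target [534.8  30.8  37. ] F [-12.   -3.9   9.4]
turn tool [-0.0004  0.006  -0.0006] shift in present axes [-0.2 -3.6 -0.6] shift in goal axes [-0.2 -3.6 -0.6]
```

View pics/w3.png

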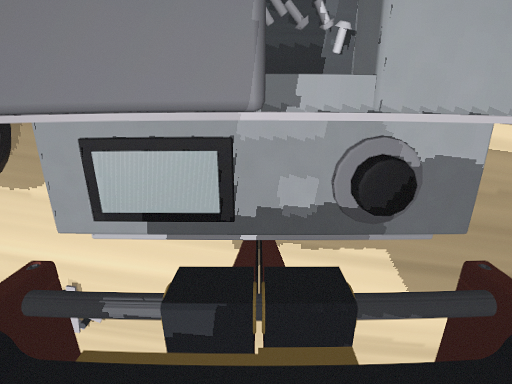

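The force jumped to 12 N with the TCP at counter x -97.8, which is where a home drawer predicts it. The panel now lies flush under the console edge at row 235. I'll hold here, back off and rise.

Call:
carry_out(
  rows=[
    [[0,0,0],[0,0,0],1],
    [[0,0,0],[0,0,0],1],
    [[0,0,0],[0,0,0],1],
    [[0,0,0],[0,0,0],1],
    [[-0.01,0,0],[0,0,0],1],
    [[-0.01,0,0],[0,0,0],1],
    [[0,0,-0.03],[0,0,0],1],
    [[0,0,-0.035],[0,0,0],1],
    [[0,0,-0.035],[0,0,0],1],
    [[0,0,-0.035],[0,0,0],1],
    [[0,0,-0.03],[0,0,0],1],
    [[0,0,0],[0,0,0],1],
  ],
)

```text
t: 7.13
ee_pos: [522.2, 24.8, 207.8]
orientation: [3.133, 0.232, 0.018]
ft_force: [1.0, 0.1, 0.3]
width: 0.3
```

Run:
```python
from h import *
goto(30,130,220)
cv2.imwrite("pics/w4.png",imaging.get_image("wrist")[:,:,::-1])
a=imaging.get_image("side")[:,:,::-1][125:275,140:310]; cv2.imwrite("pics/si4.png",cv2.resize(a,None,fx=4,fy=4))
```

```text
t 7.1333 now counter [-111.3    0.9] [522.2  24.8 207.8] target [643.  173.3 220. ] F [1.  0.1 0.3]
turn tool [ 0.0013 -0.0115 -0.0007] shift in present axes [ 141.4 -129.2  -10.8] shift in goal axes [ 141.3 -129.1  -12.2]
```

View pics/w4.png

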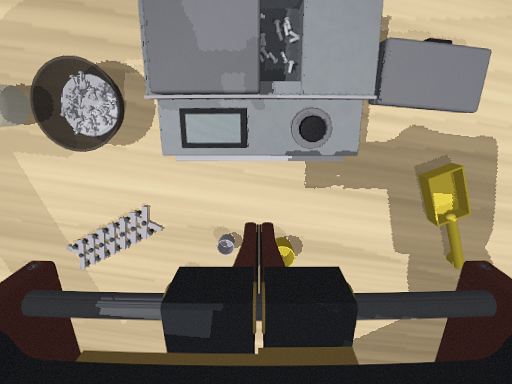

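View pics/si4.png

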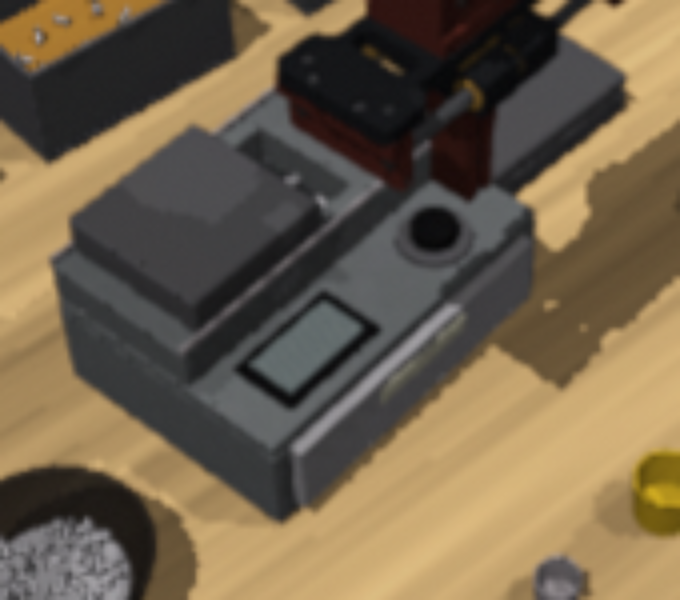

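The drawer front is now flush under the console (side crop, 300–460 × 310–500). The cover is still open, with its left edge at column 147 in the wrist view. Next I move over the left of the cover.

Call:
carry_out(
  rows=[
    [[0.01,-0.01,0],[0,0.0,0],1],
    [[0.02,-0.018,-0.002],[0,0,0],1],
    [[0.02,-0.018,-0.002],[0,0,0],1],
    [[0.02,-0.018,-0.002],[0,0,0],1],
    [[0.02,-0.018,-0.002],[0,0,0],1],
    [[0.02,-0.018,-0.002],[0,0,0],1],
    [[0.02,-0.018,-0.002],[0,0,0],1],
    [[0.01,-0.011,0],[0,0,0],1],
    [[0,0,0],[0,0,0],1],
  ],
)

```text
t: 7.98
ee_pos: [639.1, 176.1, 211.0]
orientation: [-3.132, -0.235, 0.003]
ft_force: [-0.9, -0.0, 0.5]
width: 0.5
```

Run:
```python
from h import *
goto(30,130,114)
cv2.imwrite("pics/w5.png",imaging.get_image("wrist")[:,:,::-1])
```

```text
t 7.9833 now counter [ 26.6 133.3] [639.1 176.1 211. ] target [643.  173.3 114. ] F [-0.9 -0.   0.5]
turn tool [-0.0005  0.0016  0.0014] shift in present axes [ 3.5  3.3 97. ] shift in goal axes [ 3.4  3.3 97. ]
```

View pics/w5.png

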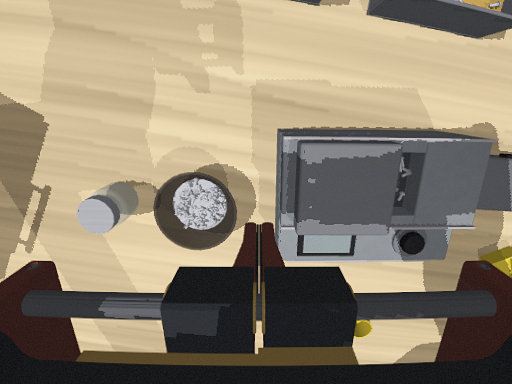

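Run:
```python
from h import *
for uv in((300,142),(297,229),(394,142),(390,229)): print(K(wz(uv,126.5)).round(1))
print(K(wz((196,210),48)).round(1), 'bowl rim'); print(K(wz((238,220),48)).round(1))
```

```text
[76.7 93.5]
[-9.6 92.4]
[77.2  7.3]
[-10.  -2.]
[-20.4 211.4] bowl rim
[-34.4 157.6]
```

Cover left edge is at counter y ≈ 93–96, front to back x -10 to 77, as expected from its size. The fingers at y = 133 have about 24 mm of clearance, so I'll lower to z = 114 and push.

Call:
carry_out(
  rows=[
    [[0.003,0,0.012],[0,0,0],1],
    [[0,0,0.02],[0,0,0],1],
    [[0,0,0.02],[0,0,0],1],
    [[0,0,0.02],[0,0,0],1],
    [[0,0,0.015],[0,0,0],1],
    [[0,0,0.009],[0,0,0],1],
    [[0,0,0],[0,0,0],1],
  ],
)

```text
t: 8.62
ee_pos: [638.9, 172.1, 114.3]
orientation: [3.132, 0.23, -0.009]
ft_force: [-0.2, -0.0, 0.1]
width: 0.4
```

Call:
carry_out(
  rows=[
    [[0,0.004,0],[0,0,0],1],
    [[0,0.005,0],[0,0,0],1],
    [[0,0.005,0],[0,0,0],1],
    [[0,0.003,0],[0,0,0],1],
    [[0,0.002,0],[0,0,0],1],
    [[0,0.002,0],[0,0,0],1],
    [[0,0.002,0],[0,0,0],1],
    [[0,0.002,0],[0,0,0],1],
    [[0,0.002,0],[0,0,0],1],
    [[0,0.003,0],[0,0,0],1],
    [[0,0.003,0],[0,0,0],1],
    [[0,0.003,0],[0,0,0],1],
  ],
)

```text
t: 9.62
ee_pos: [646.6, 137.6, 117.8]
orientation: [-3.133, -0.232, -0.0]
ft_force: [0.1, 2.9, 2.0]
width: 0.6
```

Run:
```python
from h import *
goto(30,61.5,114)
a=imaging.get_image("side")[:,:,::-1][125:275,140:310]; cv2.imwrite("pics/si6.png",cv2.resize(a,None,fx=4,fy=4))
```

```text
t 9.6167 now counter [28.3 94.2] [646.6 137.6 117.8] target [653.1 105.6 114. ] F [0.1 2.9 2. ]
turn tool [-0.0002 -0.0002 -0.0006] shift in present axes [ 1.7 32.7  3.8] shift in goal axes [ 1.7 32.7  3.8]
```

View pics/si6.png

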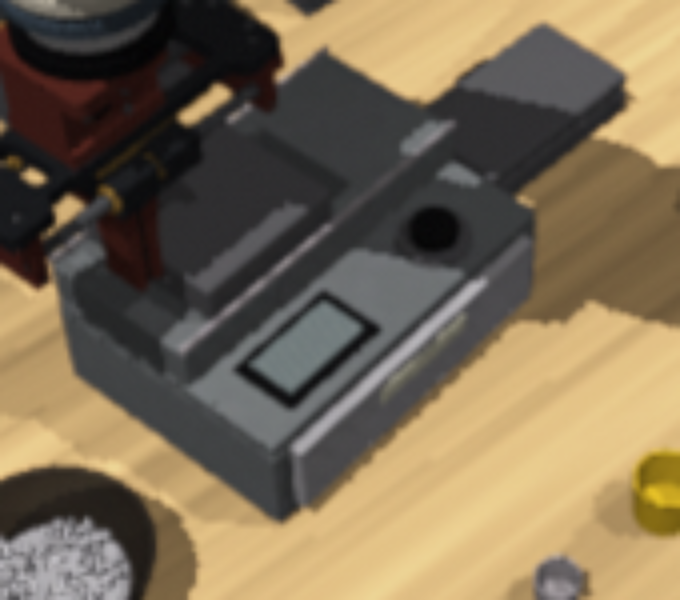

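The finger is pressing the cover's left side at (150,280) in the crop and the cover has started to move. I'll continue.

Call:
carry_out(
  rows=[
    [[0,0.003,0.0005],[0,0,0],1],
    [[0,0.003,0.0005],[0,0,0],1],
    [[0,0.003,0.0005],[0,0,0],1],
    [[0,0.003,0.0005],[0,0,0],1],
    [[0,0.003,0],[0,0,0],1],
    [[0,0.003,0],[0,0,0],1],
    [[0,0.003,0],[0,0,0],1],
    [[0,0.003,0],[0,0,0],1],
    [[0,0.002,0],[0,0,0],1],
    [[0,0.002,0],[0,0,0],1],
  ],
)

```text
t: 10.5
ee_pos: [650.6, 109.7, 115.6]
orientation: [-3.133, -0.231, 0.0]
ft_force: [0.4, 1.5, -0.7]
width: 0.7
```

Call:
carry_out(
  rows=[
    [[0,0.001,0],[0,0,0],1],
    [[0,0.001,0],[0,0,0],1],
    [[0,0.001,0],[0,0,0],1],
    [[0,0.001,0],[0,0,0],1],
  ],
)

```text
t: 10.83
ee_pos: [651.1, 106.0, 115.6]
orientation: [-3.133, -0.232, 0.0]
ft_force: [0.1, 1.0, -0.6]
width: 0.7
```

Call:
carry_out(
  rows=[
    [[0,0.001,0],[0,0,0],1],
    [[0,0.001,0],[0,0,0],1],
    [[0,0.001,0],[0,0,0],1],
  ],
)

```text
t: 11.08
ee_pos: [651.5, 102.9, 115.6]
orientation: [-3.133, -0.232, 0.0]
ft_force: [0.1, 2.6, -1.5]
width: 0.4
```

Run:
```python
from h import *
goto(30,61.5,115)
```

```text
t 11.0833 now counter [28.1 59.1] [651.5 102.9 115.6] target [653.1 105.6 115. ] F [ 0.1  2.6 -1.5]
turn tool [-0.      0.0002 -0.0007] shift in present axes [ 1.9 -2.4  0.6] shift in goal axes [ 1.9 -2.4  0.6]
```

No hard stop yet, so I'll keep creeping.

Call:
carry_out(
  rows=[
    [[0,0.001,0],[0,0,0],1],
    [[0,0.001,0],[0,0,0],1],
  ],
)

```text
t: 11.25
ee_pos: [651.8, 101.0, 115.6]
orientation: [3.133, 0.232, -0.0]
ft_force: [0.0, 2.5, -1.0]
width: 0.5
```

Call:
carry_out(
  rows=[
    [[0,0.001,0],[0,0,0],1],
    [[0,0.001,0],[0,0,0],1],
  ],
)

```text
t: 11.42
ee_pos: [652.0, 100.1, 115.7]
orientation: [-3.131, -0.23, 0.0]
ft_force: [-1.3, 10.8, -0.7]
width: 0.6
```

Call:
carry_out(
  rows=[
    [[0,0.0005,0],[0,0,0],1],
    [[0,0,0],[0,0,0],1],
    [[0,0,0],[0,0,0],1],
    [[0,0,0],[0,0,0],1],
  ],
)

```text
t: 11.75
ee_pos: [652.0, 100.1, 115.6]
orientation: [-3.131, -0.231, 0.001]
ft_force: [-1.2, 8.9, -0.8]
width: 0.3
```

Call:
carry_out(
  rows=[
    [[0,-0.01,0],[0,0,0],1],
    [[0,-0.01,0],[0,0,0],1],
    [[0,0,-0.02],[0,0,0],1],
    [[0,0,-0.03],[0,0,0],1],
    [[0,0,-0.03],[0,0,0],1],
    [[0,0,-0.02],[0,0,0],1],
    [[0,0,0],[0,0,0],1],
  ],
)

```text
t: 12.33
ee_pos: [652.1, 119.2, 221.1]
orientation: [-3.133, -0.232, -0.013]
ft_force: [0.2, -0.3, 0.7]
width: 0.7
```

Run:
```python
from h import *
goto(-50,-55,150)
cv2.imwrite("pics/w7.png",imaging.get_image("wrist")[:,:,::-1])
a=imaging.get_image("side")[:,:,::-1][125:275,140:310]; cv2.imwrite("pics/si7.png",cv2.resize(a,None,fx=4,fy=4))
```

```text
t 12.3333 now counter [31.  75.2] [652.1 119.2 221.1] target [591.2 -21.5 150. ] F [ 0.2 -0.3  0.7]
turn tool [ 0.0004 -0.0084 -0.0003] shift in present axes [-81.6 130.2  70.5] shift in goal axes [-81.  130.2  71.1]
```

View pics/w7.png

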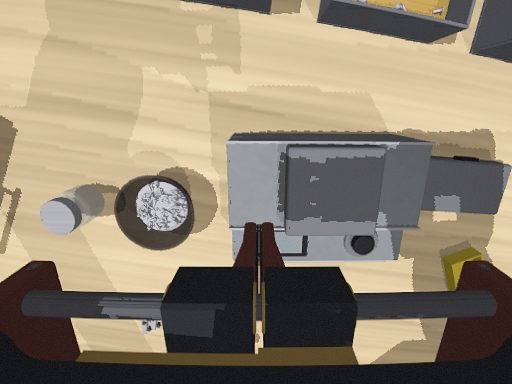

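View pics/si7.png

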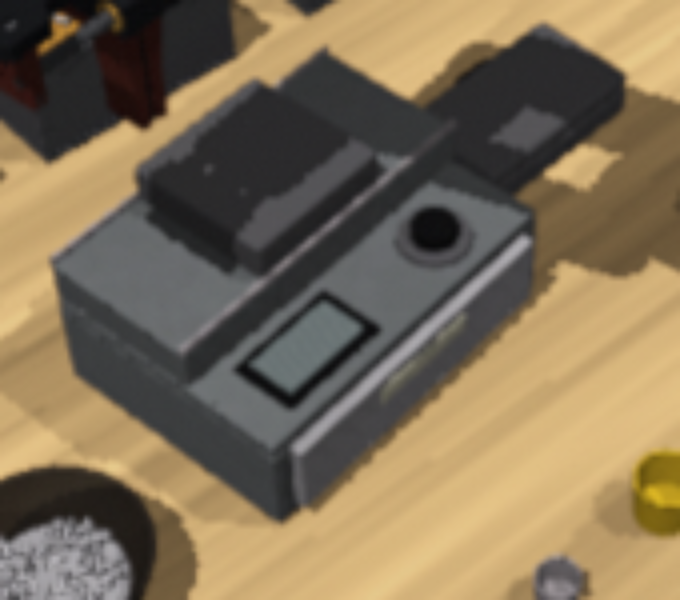

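The mouth is covered and the cover sits mid-deck at (288–384, 147–233) in the wrist view; the drawer is still flush. Checking the numbers for the cover and the button at (362,244).

Run:
```python
from h import *
for uv in((288,147),(384,147),(288,232),(379,233)): print(K(wz(uv,126.5)).round(1))
D=lambda u,v:((u+.5)/4-.5+140,(v+.5)/4-.5+125)
for uv in ((258,80),(378,158),(258,270-25),(138,175)): print('side',K(onz('side',D(*uv),126.5)).round(1))
print('btn',K(wz((362,244),84)),K(onz('side',D(436,228),84)), wz((362,244),84))
```

```text
[74.9 46.5]
[ 75.2 -43.7]
[-11.9  43.8]
[-13.6 -50.8]
side [ 73.  -47.2]
side [-19.  -44.1]
side [-12.7  43.9]
side [71.4 48.2]
btn [-49.41059853 -52.83444309] [-51.2893559  -54.57559645] [591.44156216 -19.25745382  84.        ]
```

Cover centre is y ≈ 0 ± 2, and it reached the stop at about 10 N. Now over to the button.

Call:
carry_out(
  rows=[
    [[-0.005,0.008,0],[0,0,0],1],
    [[-0.01,0.016,0],[0,0,0],1],
    [[-0.01,0.016,0],[0,0,0],1],
    [[-0.01,0.016,0],[0,0,0],1],
    [[-0.01,0.016,0],[0,0,0],1],
    [[-0.01,0.016,0],[0,0,0],1],
    [[-0.01,0.016,0],[0,0,0],1],
    [[-0.01,0.016,0],[0,0,0],1],
    [[-0.006,0.01,0],[0,0,0],1],
    [[0,0,0.02],[0,0,0],1],
    [[0,0,0.02],[0,0,0],1],
    [[0,0,0],[0,0,0],1],
  ],
)

```text
t: 13.43
ee_pos: [584.9, -23.1, 171.7]
orientation: [-3.132, -0.23, 0.011]
ft_force: [-0.8, 0.1, -0.4]
width: 0.6
```

Run:
```python
from h import *
goto(-50,-54.5,95)
cv2.imwrite("pics/w8.png",imaging.get_image("wrist")[:,:,::-1])
```

```text
t 13.4333 now counter [-56.5 -55.7] [584.9 -23.1 171.7] target [591.1 -21.   95. ] F [-0.8  0.1 -0.4]
turn tool [-0.0014  0.0072 -0.0019] shift in present axes [ 7.  -1.1 76.6] shift in goal axes [ 6.5 -1.2 76.7]
```

View pics/w8.png

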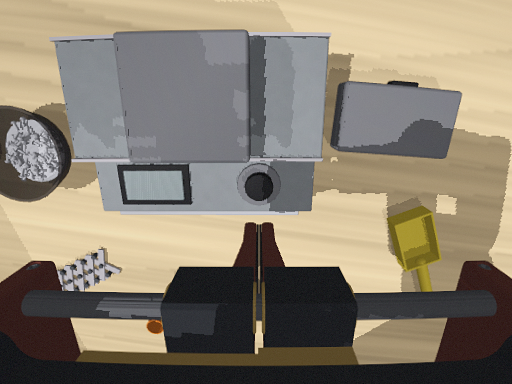

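The button at (259,185) is in the finger column, and the cover still hides the mouth. I'll shift 6 mm forward and go down to just above the button.

Call:
carry_out(
  rows=[
    [[0.003,0,0.012],[0,0,0],1],
    [[0.003,0,0.02],[0,0,0],1],
    [[0,0,0.018],[0,0,0],1],
    [[0,0,0.014],[0,0,0],1],
    [[0,0,0.007],[0,0,0],1],
    [[0,0,0],[0,0,0],1],
    [[0,0,0],[0,0,0],1],
  ],
)

```text
t: 14.07
ee_pos: [594.6, -21.2, 104.9]
orientation: [3.133, 0.232, 0.0]
ft_force: [0.1, -0.2, -0.4]
width: 0.2
```

Run:
```python
from h import *
goto(-50,-54.5,90)
a=imaging.get_image("side")[:,:,::-1][125:275,140:310]; cv2.imwrite("pics/si9.png",cv2.resize(a,None,fx=4,fy=4))
cv2.imwrite("pics/w9.png",imaging.get_image("wrist")[:,:,::-1])
a=imaging.get_image("scene")[:,:,::-1][150:270,210:340]; cv2.imwrite("pics/sc9.png",cv2.resize(a,None,fx=5,fy=5))
```

```text
t 14.0667 now counter [-46.5 -55.2] [594.6 -21.2 104.9] target [591.1 -21.   90. ] F [ 0.1 -0.2 -0.4]
turn tool [ 0.     -0.0002 -0.0005] shift in present axes [-3.5 -0.7 14.9] shift in goal axes [-3.5 -0.7 14.9]
```

View pics/w9.png

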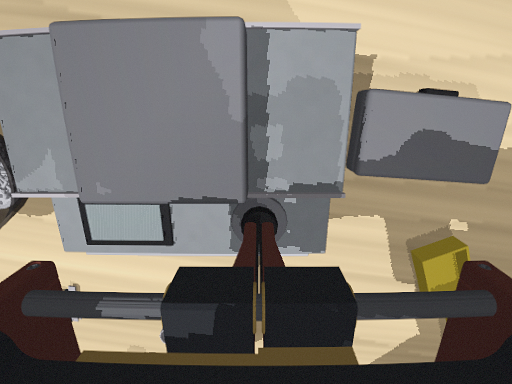

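View pics/sc9.png

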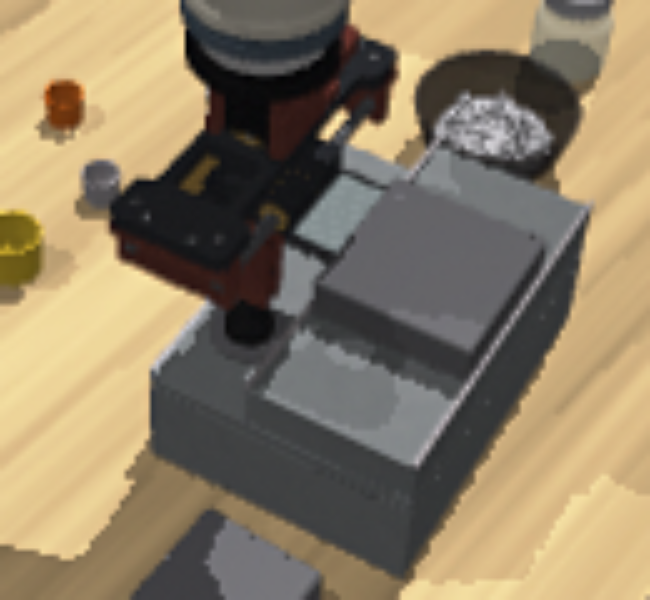

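The fingertips are directly above the button at (250,322) in the scene crop. I'll correct 3 mm back and go down slowly, watching the force.

Call:
carry_out(
  rows=[
    [[-0.003,0,0.006],[0,0,0],1],
    [[0,0,0.006],[0,0,0],1],
    [[0,0,0.004],[0,0,0],1],
    [[0,0,0.002],[0,0,0],1],
    [[0,0,0],[0,0,0],1],
  ],
)

```text
t: 14.63
ee_pos: [590.8, -21.7, 86.0]
orientation: [-3.133, -0.232, 0.002]
ft_force: [-1.0, -0.4, 1.7]
width: 0.1
```

Call:
carry_out(
  rows=[
    [[0,0,0.001],[0,0,0],1],
    [[0,0,0.001],[0,0,0],1],
    [[0,0,0.001],[0,0,0],1],
    [[0,0,0],[0,0,0],1],
  ],
)

```text
t: 14.97
ee_pos: [591.2, -21.7, 83.7]
orientation: [-3.133, -0.232, 0.0]
ft_force: [-2.0, -0.0, 1.8]
width: 0.4
```

Call:
carry_out(
  rows=[
    [[0,0,0.001],[0,0,0],1],
    [[0,0,0.001],[0,0,0],1],
    [[0,0,0],[0,0,0],1],
  ],
)

```text
t: 15.22
ee_pos: [591.3, -21.7, 81.7]
orientation: [-3.133, -0.232, -0.0]
ft_force: [-2.9, 0.6, 3.2]
width: 0.4
```

Call:
carry_out(
  rows=[
    [[0,0,0.001],[0,0,0],1],
    [[0,0,0.001],[0,0,0],1],
    [[0,0,0],[0,0,0],1],
  ],
)

```text
t: 15.47
ee_pos: [591.3, -21.7, 80.3]
orientation: [-3.133, -0.232, 0.0]
ft_force: [-3.1, -0.2, 8.9]
width: 0.7
```

Call:
carry_out(
  rows=[
    [[0,0,0.001],[0,0,0],1],
    [[0,0,0.001],[0,0,0],1],
    [[0,0,0],[0,0,0],1],
  ],
)

```text
t: 15.72
ee_pos: [591.5, -21.7, 80.0]
orientation: [3.133, 0.232, 0.0]
ft_force: [-9.8, 1.0, 24.6]
width: 0.7
```

Contact began near z = 86 and it bottomed at z = 80.0 with 24.6 N, which matches the full 6 mm of travel. I'll hold for one row, then lift away.

Call:
carry_out(
  rows=[
    [[0,0,0],[0,0,0],1],
    [[0,0,0],[0,0,0],1],
    [[0,0,-0.004],[0,0,0],1],
    [[0,0,-0.006],[0,0,0],1],
    [[0,0,-0.015],[0,0,0],1],
    [[0,0,-0.025],[0,0,0],1],
    [[0,0,-0.03],[0,0,0],1],
    [[0,0,-0.03],[0,0,0],1],
    [[-0.02,0,-0.01],[0,0,0],1],
    [[-0.03,0,0],[0,0,0],1],
    [[-0.03,0,0],[0,0,0],1],
    [[-0.02,0,0],[0,0,0],1],
  ],
)

```text
t: 16.72
ee_pos: [490.3, -36.5, 197.6]
orientation: [-3.133, -0.232, 0.0]
ft_force: [0.9, -0.3, 0.4]
width: 0.2
```

Run:
```python
from h import *
goto(-150,-55,200)
cv2.imwrite("pics/w10.png",imaging.get_image("wrist")[:,:,::-1])
a=imaging.get_image("side")[:,:,::-1]; cv2.imwrite("pics/si10.png",cv2.resize(a[125:275,140:310],None,fx=4,fy=4)); cv2.imwrite("pics/si10f.png",a)
```

```text
t 16.7167 now counter [-152.  -55.] [490.3 -36.5 197.6] target [492.3 -36.3 200. ] F [ 0.9 -0.3  0.4]
turn tool [-0.      0.0003 -0.0007] shift in present axes [ 2.   0.  -2.4] shift in goal axes [ 2.   0.  -2.4]
```

View pics/w10.png

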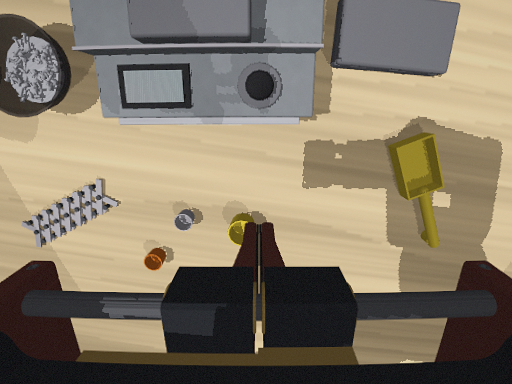

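View pics/si10.png

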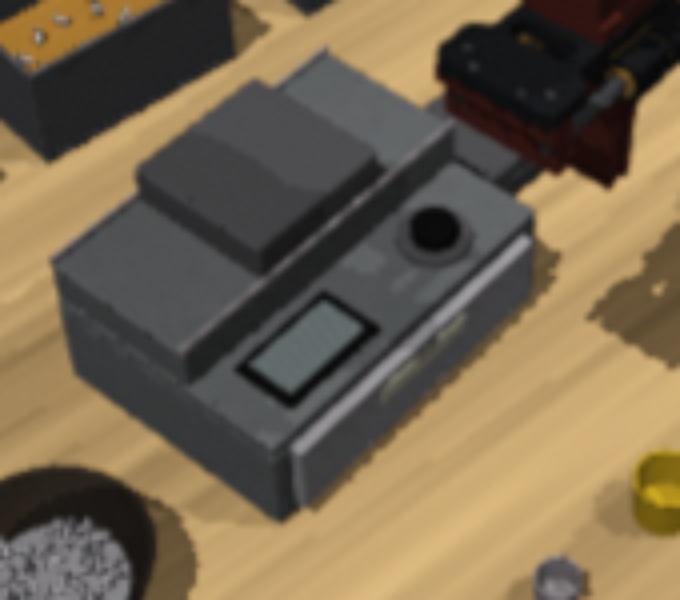

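View pics/si10f.png

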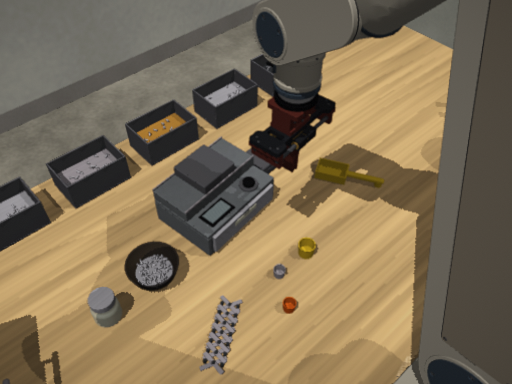

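The drawer is flush and the cover is centred over the mouth. The button is back at its starting pixel (436,228) in the side crop. The bowl, jar, fan, scoop and loose cups haven't moved, and the arm is touching nothing, so I'm handing in.

Run:
```python
from workcell import close_job
print(close_job())
```

```text
the job is handed in; nothing more can be done
None
```

I pushed the drawer home, slid the cover shut, then pressed and released the button, using only closed fingertips. I handed the job in about 17 s into the 54 s allowed; no verdict was reported.

- **Drawer:** it stopped with the force rising to 12 N and the fingers at counter x -97.8 mm, where a home drawer would put them. The cup was last seen upright in the tray, about two thirds of the way in. I couldn't see it after that, so its final state rests on the slow push.
- **Cover:** it stopped at about 10 N, and afterwards measured within about 2 mm of its shut position in the wrist and side views. The fingers stopped at y 56 mm, where I had expected about 61 mm. I took that as the fingers being thinner than I assumed.
- **Button:** the fingers went from z 86 to 80 mm, about 6 mm of travel, and bottomed at 24.6 N. In the last pictures it is back at its starting position.
- **Other items:** the bowl, jar, fan and scoop showed no movement in the last pictures. The bit case was partly hidden behind the gripper in the last side view, but no move went near it.

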